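# Put the front cover back on the shutter housing

### The job

Lift the shutter's front cover straight up off the two dowels of the blue jig, keeping it level, and set it gently onto the chrome shutter housing so that it sits fully down and level on the rim, with its two ears over the housing's two side lugs. Do not drop it: let go only when it rests on the rim, and leave everything else on the bench where it is.

Things in the scene. Friction and masses are not known exactly. Their poses are not given: they have to be found in the camera images.
- cover_tube (a point): Grip point of the loose front cover (about 90 g): half-way up, on the axis, of the black upright lens tube (28 mm diameter, 30 mm tall) in the middle of its aluminium plate. It lies 20 mm above the plate's underside, 15 mm above its upper face, 15 mm under the tube's top. x runs along the cover's two ears, z up; a half turn about z makes no difference.
- cover: The same cover; origin at the centre of the underside of its plate, axes as cover_tube. The plate is 5 mm thick, round (64 mm) with two opposite ears, 94 mm over the ear tips, ears 26 mm wide, each with a 7.5 mm hole 38 mm from the centre. Underneath, a round chamfered lip, 48 mm diameter, stands 4 mm down.
- jig: Blue jig fixed to the bench, 124 x 56 x 12 mm, origin under its centre, x along its length. Shoulders 24 mm above the bench carry the cover's ears (ears along x); on them, 38 mm each side of the centre, 6 mm dowels pass through the ears and end 37 mm above the bench, 8 mm above the plate. A 13 mm lift clears them. Fingers closing along the jig's y stay clear of the dowels.
- rim (a point): Centre of the open mouth of the chrome shutter housing, at rim height, 60 mm above the bench; z up. Round cup, 62 mm outer, 53 mm inner diameter: the cover's lip enters with 2.5 mm to spare all round. x runs through its two 16 mm square side lugs (38 mm from the axis, tops 1 mm below the rim). With the cover seated its underside is at this height.
- housing: The same chrome housing with its black round holder (88 mm diameter, 18 mm high) fixed to the bench; origin on the bench, 60 mm under the rim's centre; axes as for rim. It and the lens barrel may change places.
- lens_barrel: Bystander: black lens barrel, solid, 68 mm diameter, 52 mm tall, glass top; origin at the centre of its underside. It and the housing may change places.
- ring_a: Bystander: loose brass focusing ring, 66 mm diameter, 12 mm high; origin at the centre of its underside.
- ring_b: Bystander: loose brass focusing ring, 56 mm diameter, 16 mm high; origin at the centre of its underside.
- canister: Bystander: grey plastic film canister, 34 mm diameter, 50 mm tall; origin at the centre of its underside.
- driver: Bystander: small screwdriver lying on the bench, 150 mm long.
- lens_cap: Bystander: black lens cap lying flat, 52 mm diameter, 8 mm high; origin at the centre of its underside.
- dish: Bystander: white ceramic screw dish, 80 mm diameter, 18 mm high; origin at the centre of its underside.
Not all that is in view belongs to the job. There is more than one size of the jig; the job needs the largest.

How it is judged:
On the way:
1. the cover is lifted clear above the dowels, level (z of cover in the frame of jig above 0.042 m and angle between cover's own z axis and vertical below 0.12 rad), for 0.1 s.
At the end, for the whole second after the job is handed in: The cover rests on the housing's rim, released and still: underside within 1.5 mm of the rim's height (the lip inside the mouth), centred within 4 mm, level within 0.04 rad, ears within 0.15 rad of the lugs' line (horizontal distance between cover and rim below 0.004 m and z of cover in the frame of rim between -0.002 and 0.0015 m and angle between cover's own z axis and vertical below 0.04 rad and angle between the x axis of cover and the x axis of rim, either way round below 0.15 rad and linear speed of cover below 0.01 m/s); the robot touches nothing.
It fails at once if the cover is tipped more than 0.2 rad (angle between cover's own z axis and vertical above 0.2 rad).
It fails at once if the cover is dropped: in free fall more than 5 mm above the rim's height (contact force between cover and anything else below 0.02 N and z of cover in the frame of rim above 0.005 m).
It fails at once if the cover is pressed on the housing with more than 40 N (contact force between cover and housing above 40 N).
It fails at once if a bystander is moved more than 20 mm (distance of any of lens_barrel, ring_a, ring_b, canister, driver, lens_cap, dish from where it was at the start of the episode above 0.02 m).
It also fails if it takes over 38 s, if anything falls off the work surface, if the arm or the gripper's body presses on something with over 40 N, if the wrist force passes 120 N, or if a joint passes its speed limit or range.

### The arm

A 7-joint arm with a two-finger parallel gripper is mounted at the origin on the work surface. World frame = base frame: x ahead of the robot, y to its left, z up, the work surface at z = 0. Lengths are in m, angles in rad, forces in N, time in s.
With the tool pointing down it reaches from about 0.425 to 0.95 m from the base axis. Payload 4.7 kg.
Tool frame: the origin (TCP) lies on the centre line of the jaws, within the pads' length; the fingertips stand robot.nose_length ahead of it and the grasp point (between the pads) lies 8 mm behind it (robot.nose_length is the distance from the TCP to the fingertips, in m); z points along the fingers, x is the direction in which the jaws open and shut, and the axes are right-handed (so a half turn about z gives the same grasp; the last joint's range is limited). The gripper opens to 85 mm and grips with 20 to 120 N. Pads are 22 mm wide; open, the fingers measure 114 mm over their backs; the gripper's body (76 mm by 85 mm) begins 54 mm behind the grasp point. The pads swing forward as they close: fully open they stand 13 mm farther back than shut.
Start: joints at [-0.029, 0.469, -0.049, 1.532, 0.024, 1.141, -0.082], TCP at [0.675, 0, 0.242] pointing down, gripper open.
Joint ranges: [-2.59, 2.59], [-0.33, 1.99], [-1.39, 1.29], [0.1, 2.45], [-1.04, 4.18], [0.21, 1.99], [-2.66, 2.66]. Speed limits (rad/s): [2.57, 2.57, 3.14, 3.14, 3.14, 3.14, 3.14].

### API

Orientations are given as [roll, pitch, yaw] about the fixed x, y, z axes, in that order (R = Rz(yaw) Ry(pitch) Rx(roll)).
In Python, from plant import robot gives the robot as it stands. Calls block until the motion is done:
- robot.goto(position, orientation): joint-space move of the TCP to a pose.
- robot.move_straight(position, vel=0.15, attitude=None, contact_N=None): straight line of the TCP; attitude=None keeps the orientation; vel is the mean speed in m/s. With contact_N (N) it stops when the force on the tool has changed by that much, and returns True; else False.
- robot.move_joints(angles): joint-space move.
- robot.grip(opening, strength=None): opening from 0.0 (shut) to 1.0 (fully open); strength is the grip in N (None keeps the last); returns when the fingers have stopped.
- robot.sleep(seconds).
- robot.inverse_kinematics(position, orientation): joint angles nearest the present ones, or None.
- robot.sense(): the state.
- robot.grab_frame(name): name is "scene" or "side" or "wrist"; returns a dict with "image" (480x640x3 uint8, red, green, blue), "range_z" (480x640 float32, m along the optical axis (not along the pixel's ray), 0 where there is no reading), "fx", "fy", "cx", "cy" (pixels), "R" (3x3) and "t" (3): a world point X has camera coordinates R X + t. Camera axes: x right, y down, z forward; pixel columns grow to the right and rows downward; lengths in m; the calibration is good to about 2 mm. A picture is of the moment at which its call begins.
A pose or a line that the arm cannot do raises robot.IKError and nothing moves.
- robot.close_job(): hands the job in, once; it reports no verdict.
The state is a dict: "t": time; "joint_pos": joint angles; "joint_velocities": joint speeds; "effort": joint torques, N m; "tcp_pos": TCP position; "tcp_rot": TCP orientation; "wrist_force": force on the tool from outside, world axes, zero at the start; "torque": the same for the moment, N m; "opening": opening from 0.0 (shut) to 1.0 (fully open).
Only numpy, scipy, OpenCV 4.12 (cv2) and the standard library are available. Lean on these libraries where they do the work, as an engineer would, in place of code of your own. Each camera call takes 0.05 s, during which the arm holds its last target.

## Working session

There is one attempt and no reset: what is moved stays moved. The work goes in short steps, each a Python script; the robot and the scene stay as the last script left them, time stands still between calls to the robot, and variables do not carry over. Pictures are saved under pics/ and viewed, and the job is handed in when it is done.

```bash
ls; mkdir -p pics
python3 - <<'E'
from plant import robot
import cv2,numpy as np,pickle
for n in ["scene","side","wrist"]:
    f=robot.grab_frame(n); pickle.dump(f,open(f"{n}0.pkl","wb"))
    cv2.imwrite(f"pics/{n}0.png",f["image"][:,:,::-1]); print(n,f["fx"],f["R"].round(3).tolist(),f["t"].round(3), (f["range_z"]>0).mean())
s=robot.sense();print(s["t"],s["tcp_pos"],s["tcp_rot"],robot.nose_length)
E
```

```text
pics
scene 515.5070603921013 [[-0.65, 0.76, -0.004], [0.529, 0.448, -0.721], [-0.546, -0.471, -0.693]] [ 0.299 -0.254  1.427] 0.995791015625
side 512.7332245125808 [[0.874, -0.486, -0.003], [-0.281, -0.5, -0.819], [0.397, 0.717, -0.573]] [-0.45   0.214  0.863] 0.9959342447916667
wrist 403.40224105771796 [[1.0, 0.001, -0.001], [0.001, -0.962, 0.274], [-0.001, -0.274, -0.962]] [-0.674 -0.037  0.378] 0.9960286458333333
0.15 [6.74595140e-01 2.29810385e-05 2.41514380e-01] [3.14153779e+00 1.43160066e-03 8.20153149e-05] 0.011
```

View pics/scene0.png

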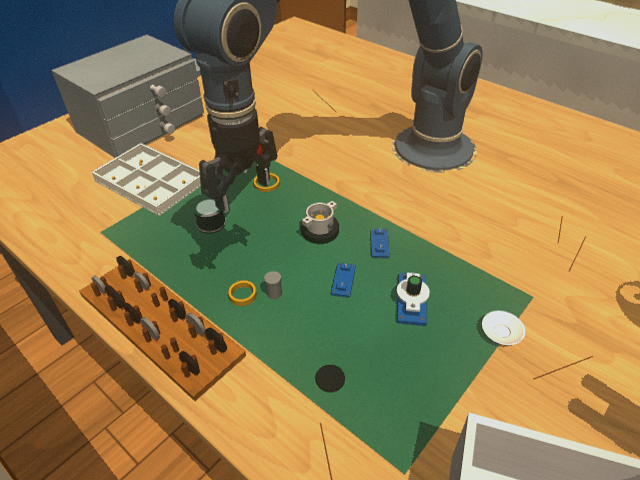

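View pics/side0.png

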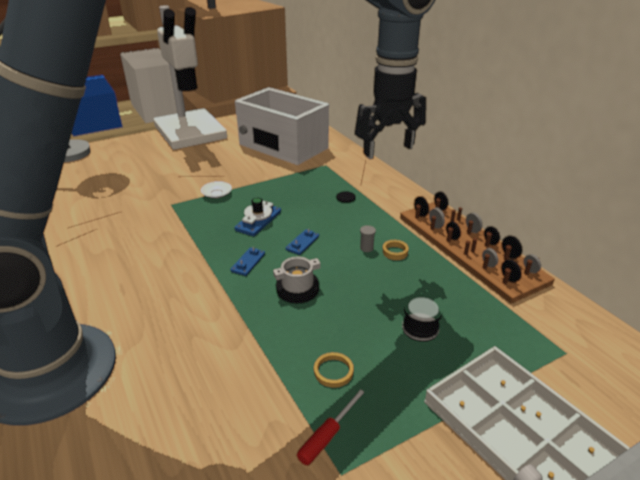

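View pics/wrist0.png

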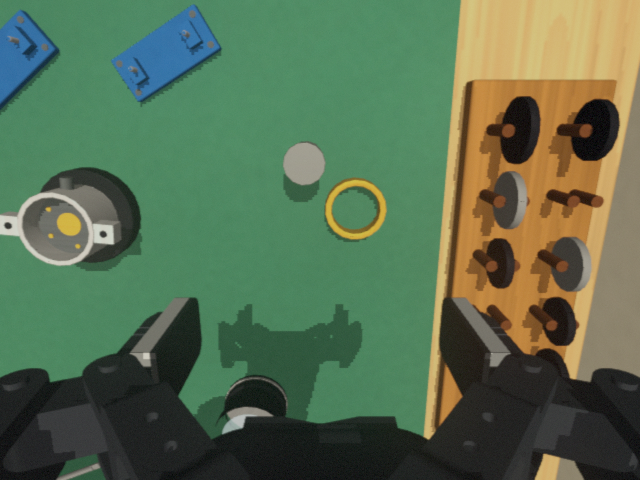

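The scene view shows the cover on the largest blue jig, with its tube near (414,285). The chrome housing is at (319,212), with lugs at about (305,220) and (333,205). The two other blue blocks, at (344,280) and (380,242), are smaller. The wrist view shows the housing at left (57,228), with lugs at (8,225) and (104,233). I'll get coarse positions first, then take a wrist view over each part.

```bash
cat > h.py <<'E'
import numpy as np,cv2,pickle
def ray(f,u,v,z):
    R,t=f["R"],f["t"]; C=-R.T@t
    d=R.T@np.array([(u-f["cx"])/f["fx"],(v-f["cy"])/f["fy"],1.0])
    return C+d*(z-C[2])/d[2]
def cloud(f):
    Z=f["range_z"].astype(float); v,u=np.mgrid[0:480,0:640]
    P=np.stack([(u-f["cx"])/f["fx"]*Z,(v-f["cy"])/f["fy"]*Z,Z],-1)
    return (P-f["t"])@f["R"]
E
python3 - <<'E'
from h import *
for n,pts in dict(scene=[("tube",414,281,.059),("rim",319,211,.06),("dish",503,328,.018),("lug",305,220,.059),("lug",333,205,.059),("can",273,276,.05)],side=[("tube",257,203,.059),("rim",297,268,.06),("lug",278,273,.059),("lug",316,263,.059)]).items():
    f=pickle.load(open(n+"0.pkl","rb")); P=cloud(f)
    for m,u,v,z in pts: print(n,m,ray(f,u,v,z).round(4),P[v,u].round(4))
f=pickle.load(open("scene0.pkl","rb"));h=cv2.cvtColor(f["image"],cv2.COLOR_RGB2HSV)
m=cv2.inRange(h,(105,150,40),(125,255,255));m[:200]=0
c,_=cv2.findContours(m,0,2)
for k in c:
    if cv2.contourArea(k)>60:
        r=cv2.minAreaRect(k); print([ray(f,*p,.012).round(3).tolist() for p in cv2.boxPoints(r)])
E
```

```text
scene tube [0.4961 0.2563 0.059 ] [0.5003 0.2583 0.064 ]
scene rim [ 0.4597 -0.0187  0.06  ] [ 0.4451 -0.0317  0.0432]
scene dish [0.4533 0.4315 0.018 ] [0.4431 0.4295 0.0057]
scene lug [ 0.5012 -0.0231  0.059 ] [ 0.5002 -0.024   0.0578]
scene lug [ 0.4229 -0.009   0.059 ] [ 0.4247 -0.0075  0.061 ]
scene can [0.6577 0.0333 0.05  ] [0.658  0.0336 0.0504]
side tube [0.488  0.2408 0.059 ] [0.4906 0.2476 0.0548]
side rim [ 0.4558 -0.0254  0.06  ] [ 0.4678 -0.001   0.0389]
side lug [ 0.4176 -0.0203  0.059 ] [ 0.4164 -0.023   0.0613]
side lug [ 0.4962 -0.0283  0.059 ] [ 0.4969 -0.0269  0.0578]
[[0.517, 0.253, 0.012], [0.49, 0.284, 0.012], [0.535, 0.314, 0.012], [0.561, 0.283, 0.012]]
[[0.592, 0.128, 0.012], [0.519, 0.083, 0.012], [0.502, 0.119, 0.012], [0.576, 0.161, 0.012]]
[[0.394, 0.079, 0.012], [0.369, 0.109, 0.012], [0.431, 0.153, 0.012], [0.455, 0.125, 0.012]]
```

Run:
```python
from plant import robot
from h import *
robot.goto([0.494,0.25,0.242],[np.pi,0,0])
f=robot.grab_frame("wrist"); pickle.dump(f,open("w1.pkl","wb"));cv2.imwrite("pics/w1.png",f["image"][:,:,::-1])
print(robot.sense()["t"])
robot.goto([0.459,-0.018,0.242],[np.pi,0,0])
f=robot.grab_frame("wrist"); pickle.dump(f,open("w2.pkl","wb"));cv2.imwrite("pics/w2.png",f["image"][:,:,::-1])
s=robot.sense();print(s["t"],s["joint_pos"])
```

```text
1.375
2.475 [-3.89944146e-02  1.17085442e-01 -1.81102898e-02  2.02138953e+00
  1.85213411e-03  1.00259605e+00 -5.54573865e-02]
```

View pics/w1.png

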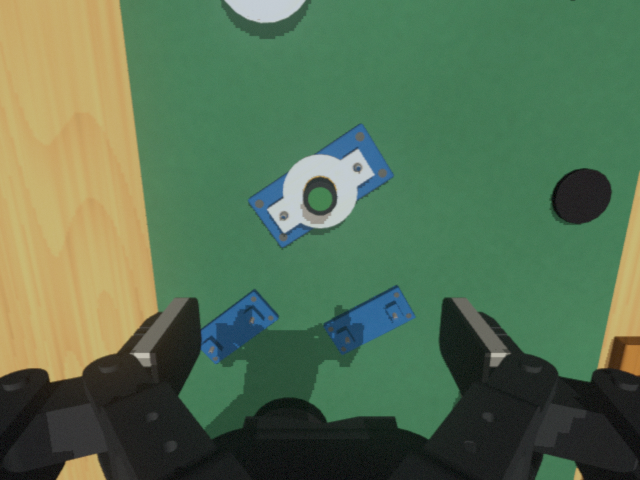

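View pics/w2.png

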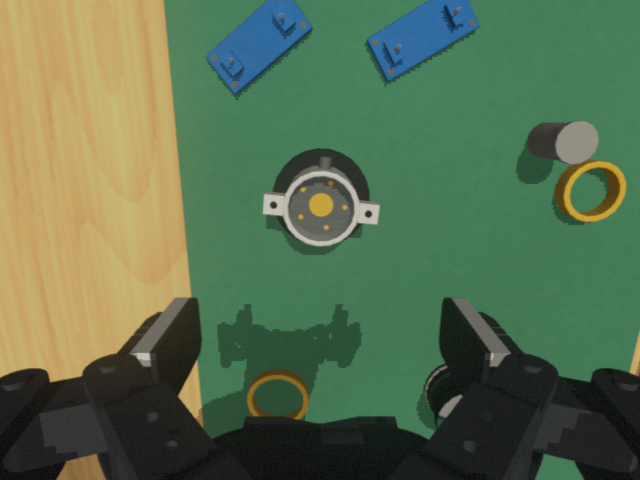

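w1 shows the cover plate centred at about (319,191), with ear dowels at (284,216) and (357,167). w2 shows the rim at about (321,209), with lug holes at (273,205) and (369,213). Next I measure these precisely.

Run:
```python
from h import *
def an(name,box,z,zr,vmin):
    f=pickle.load(open(name,"rb")); h=cv2.cvtColor(f["image"],cv2.COLOR_RGB2HSV)
    x0,x1,y0,y1=box
    m=cv2.inRange(h,(0,0,vmin),(180,60,255)); k=np.zeros_like(m);k[y0:y1,x0:x1]=255;m&=k
    c,_=cv2.findContours(m,0,1);c=max(c,key=cv2.contourArea)
    fill=np.zeros_like(m);cv2.drawContours(fill,[c],-1,255,-1)
    P=np.array([ray(f,u,v,z)[:2] for u,v in c[:,0]])
    r=cv2.minAreaRect((P*1000).astype(np.float32)); print(name,"rect mm",r)
    C=np.array(r[0])/1000
    # iterative circle fit over points not on ears: radius-gated
    for rad in [z_ for z_ in (zr,)*4]:
        d=np.linalg.norm(P-C,axis=1); Q=P[abs(d-rad)<.0035]
        s=np.linalg.lstsq(np.c_[2*Q,np.ones(len(Q))],(Q**2).sum(1),rcond=None)[0]; C=s[:2]; 
    print(" circ",C.round(4),"r",np.sqrt(s[2]+C@C).round(4),len(Q))
    far=P[d>zr+.005]-C; U,S,V=np.linalg.svd(far); a=np.arctan2(V[0,1],V[0,0]); print(" ear axis yaw",a, "span",np.ptp(far@V[0]), "mean", far.mean(0))
    Pc=cloud(f); pz=Pc[...,2][fill>0]; print(" z med",np.median(pz[abs(pz-z)<.01]))
    o=f["image"].copy();cv2.drawContours(o,[c],-1,(255,0,0),1);return o[y0:y1,x0:x1],f
o1,f=an("w1.pkl",(240,400,120,250),.029,.032,140)
d1,d2=ray(f,284,216,.037),ray(f,357,167,.037);print("dowels",d1,d2,(d1+d2)/2,np.arctan2(*(d2-d1)[[1,0]]),np.linalg.norm(d1-d2))
o2,f=an("w2.pkl",(255,390,165,255),.060,.031,125)
d1,d2=ray(f,273,205,.059),ray(f,369,213,.059);print("lugs",(d1+d2)/2,np.arctan2(*(d2-d1)[[1,0]]),np.linalg.norm(d1-d2))
cv2.imwrite("pics/o.png",cv2.resize(np.vstack([cv2.resize(o1,(400,325)),cv2.resize(o2,(400,267))]),None,fx=1,fy=1)[:,:,::-1])
```

```text
w1.pkl rect mm ((495.40911865234375, 255.95590209960938), (94.64823913574219, 64.34822845458984), 6.900888442993164)
 circ [0.4957 0.2559] r 0.0321 171
 ear axis yaw -2.5578795783250894 span 0.09460422632865992 mean [0.00110654 0.00074537]
 z med 0.02904565192421981
dowels [0.46498587 0.23637907 0.037     ] [0.52663219 0.27802137 0.037     ] [0.49580903 0.25720022 0.037     ] 0.5940954776723053 0.07439321610880295
w2.pkl rect mm ((460.8490905761719, -17.661720275878906), (61.34782409667969, 87.35234069824219), 53.76874542236328)
 circ [ 0.4607 -0.0176] r 0.0306 193
 ear axis yaw -0.09521781729786997 span 0.09277086948428274 mean [-2.38326088e-05  1.19198302e-04]
 z med 0.05937134220931752
lugs [ 0.46105794 -0.01791002  0.059     ] -0.08318767468935886 0.07690253405520656
```

View pics/o.png

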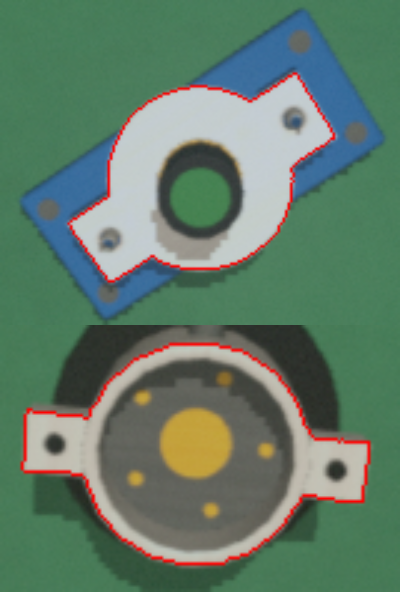

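Both fits match the given sizes: the cover is 94.6 × 64.3 mm against 94 × 64, and its plate top is at 29.0 mm. The rim radius is 30.6 mm and the lug spacing is 76.9 mm. Next I check the IK for the yaw choices, then grasp.

Run:
```python
from plant import robot
import numpy as np
for off in (0,np.pi):
    a=.584-np.pi/2+off
    for b in (-.09-np.pi/2+off,):
        for p,y in (([.4957,.2559,.15],a),([.4957,.2559,.043],a),([.4607,-.0176,.12],b),([.4607,-.0176,.078],b)):
            q=robot.inverse_kinematics(p,[np.pi,0,y]); print(round(y,3),p,None if q is None else np.round(q,2))
```

```text
-0.987 [0.4957, 0.2559, 0.15] [-0.48  0.38 -0.09  1.91  0.05  0.85 -1.58]
-0.987 [0.4957, 0.2559, 0.043] [-0.51  0.53 -0.06  1.98  0.05  0.63 -1.58]
-1.661 [0.4607, -0.0176, 0.12] [-0.18  0.28  0.15  2.16 -0.06  0.71 -1.65]
-1.661 [0.4607, -0.0176, 0.078] [-0.18  0.36  0.15  2.19 -0.09  0.6  -1.62]
2.155 [0.4957, 0.2559, 0.15] [-0.23  0.41 -0.41  1.89  0.21  0.88  1.41]
2.155 [0.4957, 0.2559, 0.043] [-0.27  0.56 -0.37  1.96  0.32  0.67  1.32]
1.481 [0.4607, -0.0176, 0.12] [ 0.09  0.29 -0.17  2.14  0.07  0.71  1.35]
1.481 [0.4607, -0.0176, 0.078] [ 0.09  0.36 -0.17  2.17  0.1   0.61  1.33]
```

Run:
```python
from plant import robot
from h import *
y=.584-np.pi/2
robot.goto([.4957,.2559,.12],[np.pi,0,y])
c=robot.move_straight([.4957,.2559,.043],vel=.06,contact_N=6)
s=robot.sense();print(c,s["tcp_pos"],s["wrist_force"],s["t"])
f=robot.grab_frame("wrist");cv2.imwrite("pics/w3.png",f["image"][:,:,::-1])
f=robot.grab_frame("side");cv2.imwrite("pics/s3.png",cv2.resize(f["image"][120:320,150:400,::-1],None,fx=3,fy=3))
```

```text
False [0.49600686 0.25605176 0.04342119] [-0.17320858  0.66046987 -0.00507432] 5.275
```

View pics/w3.png

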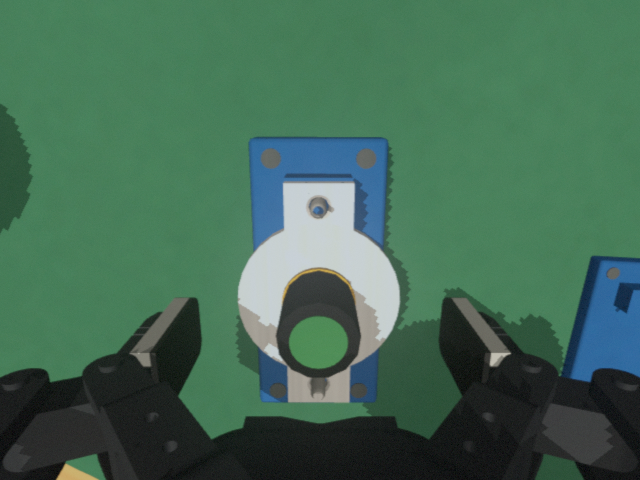

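View pics/s3.png

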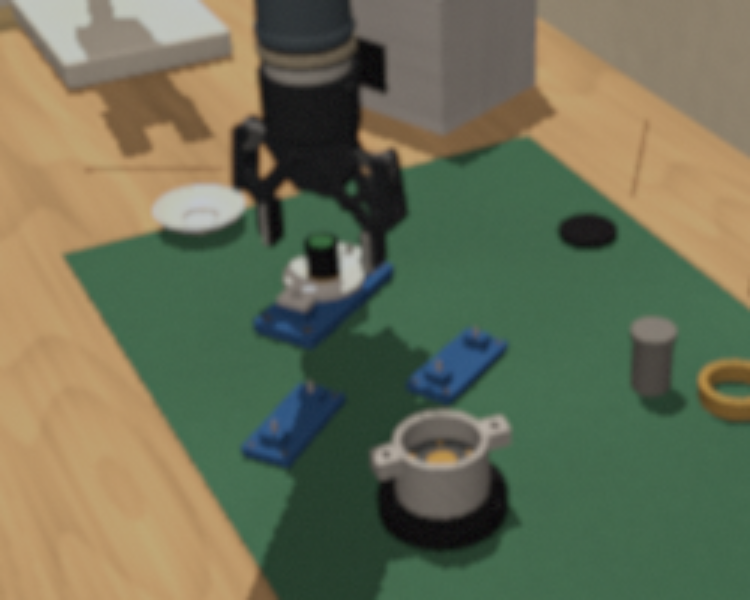

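The wrist view shows the tube at (319,340), midway between the jaws at (175,…) and (468,…), with the ears square to the closing direction. Grip and lift.

Run:
```python
from plant import robot
from h import *
robot.grip(0.0,strength=50)
s=robot.sense();print("op",s["opening"],s["wrist_force"],s["tcp_pos"])
p=s["tcp_pos"]
robot.move_straight([p[0],p[1],.065],vel=.03)
s=robot.sense();print(s["wrist_force"],s["tcp_pos"])
robot.move_straight([p[0],p[1],.12],vel=.06)
s=robot.sense();print(s["opening"],s["wrist_force"],s["tcp_pos"],s["t"])
for n in ("wrist","side"):
    f=robot.grab_frame(n);pickle.dump(f,open(n+"4.pkl","wb"))
    im=f["image"][:,:,::-1]
    cv2.imwrite(f"pics/{n}4.png",im if n=="wrist" else cv2.resize(im[100:300,150:400],None,fx=3,fy=3))
```

```text
op 0.3083375138294 [-0.31153213 -1.16359376  2.17836333] [0.49595211 0.25597072 0.04327188]
[-0.76862951  0.19341536 -1.16654357] [0.49585974 0.25589755 0.06490829]
0.31169877922318023 [ 0.19184188  0.13194874 -0.21731427] [0.49563696 0.25578354 0.11958744] 7.8917
```

View pics/wrist4.png

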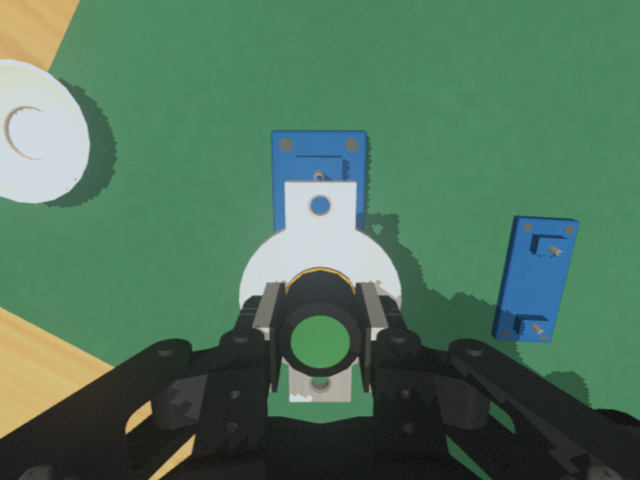

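View pics/side4.png

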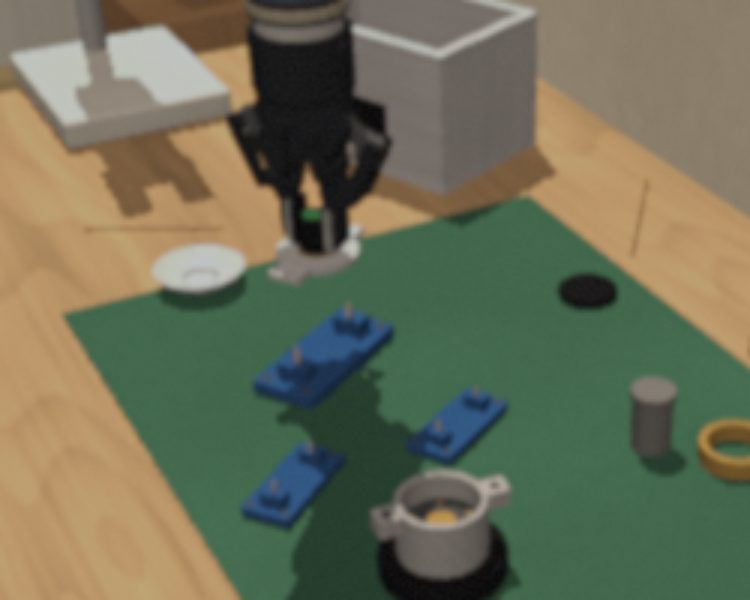

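The cover is held level: the ear hole is at (320,206), against (318,207) before the lift. The jig is empty. Next I carry it over the housing, lower partway, and compare.

Run:
```python
from plant import robot
from h import *
yb=-.09-np.pi/2
robot.move_straight([.4605,-.0177,.12],vel=.1,attitude=[np.pi,0,yb])
robot.move_straight([.4605,-.0177,.095],vel=.04)
robot.sleep(.3)
s=robot.sense();print(s["tcp_pos"],s["tcp_rot"],s["wrist_force"],s["t"],s["opening"])
for n in ("wrist","side","scene"):
    f=robot.grab_frame(n);pickle.dump(f,open(n+"5.pkl","wb"))
    im=f["image"][:,:,::-1]
    cv2.imwrite(f"pics/{n}5.png",im if n=="wrist" else cv2.resize(im[180:320,220:380] if n=="side" else im[140:280,230:410],None,fx=4,fy=4,interpolation=cv2.INTER_CUBIC))
```

```text
[ 0.46061365 -0.01766401  0.09518452] [-3.14117688e+00  1.04450066e-04 -1.66071460e+00] [ 0.71297766 -0.20644356 -1.14674943] 11.975 0.3106005346657815
```

View pics/wrist5.png

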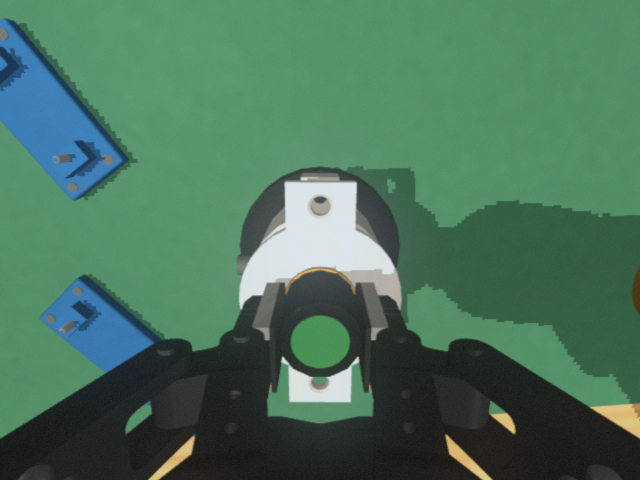

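View pics/side5.png

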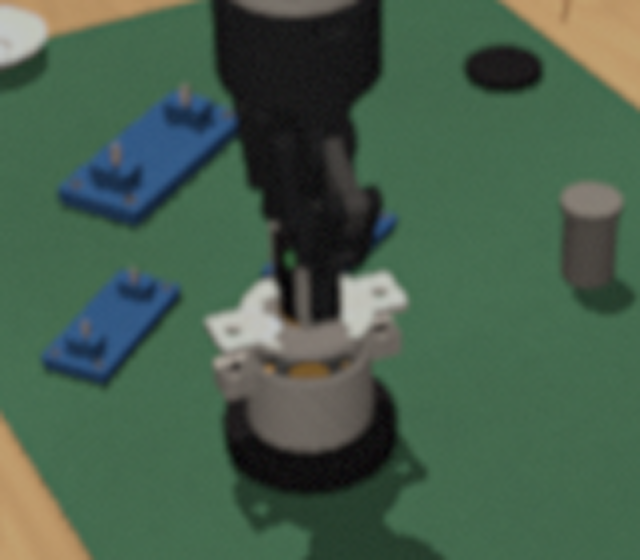

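View pics/scene5.png

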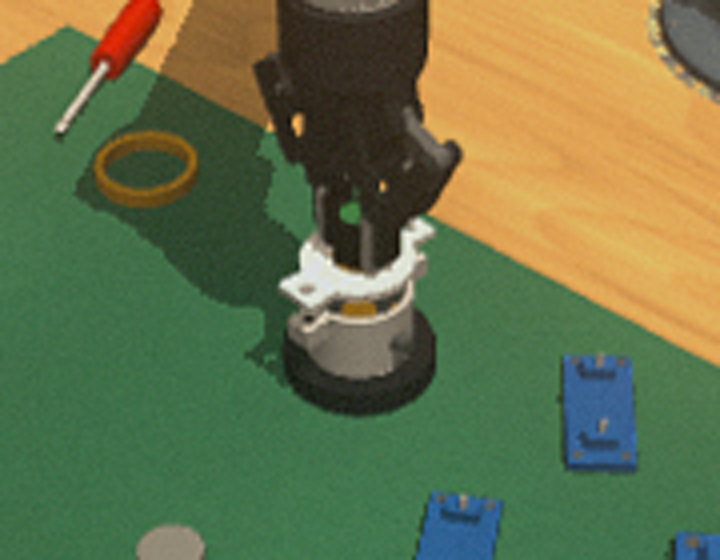

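The cover hovers 16 mm above the rim. In the wrist view the lug tip at (320,177) is in line with the ear at (320,205), and the side and scene views show both ears over the lugs. Next I lower it until it makes contact.

Run:
```python
from plant import robot
from h import *
print(robot.sense()["wrist_force"])
c=robot.move_straight([.4605,-.0177,.076],vel=.015,contact_N=4)
s=robot.sense();print(c,s["tcp_pos"],s["wrist_force"],s["torque"],s["t"],s["opening"])
for n in ("wrist","side"):
    f=robot.grab_frame(n);pickle.dump(f,open(n+"6.pkl","wb"))
    im=f["image"][:,:,::-1]
    cv2.imwrite(f"pics/{n}6.png",im if n=="wrist" else cv2.resize(im[180:320,220:380],None,fx=4,fy=4,interpolation=cv2.INTER_CUBIC))
```

```text
[ 0.55966016  1.15408549 -0.6827339 ]
True [ 0.46040575 -0.01770495  0.07919404] [-0.54466601  0.54852257  3.40242179] [-0.04082582  0.04601277 -0.02714362] 13.0917 0.3131892346928739
```

View pics/side6.png

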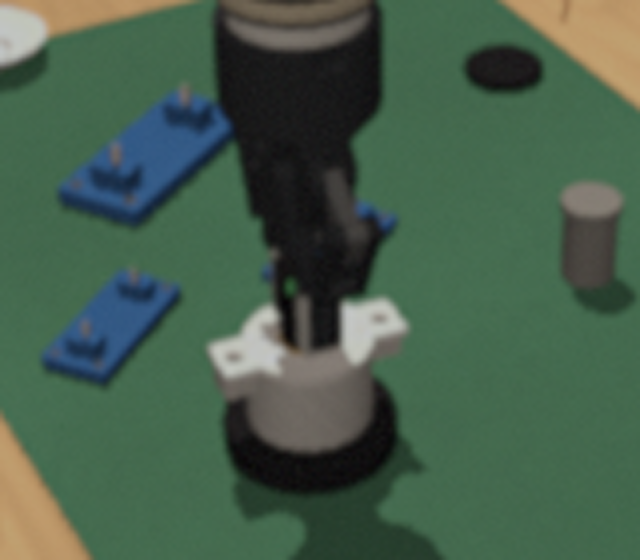

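Contact came at TCP z 0.0792, against an expected 0.0793 (grasp height plus 36 mm), and the side view shows the plate flush on the rim. Release, retreat and check.

Run:
```python
from plant import robot
from h import *
robot.grip(0.8)
s=robot.sense();print(s["wrist_force"],s["tcp_pos"])
p=s["tcp_pos"];robot.move_straight([p[0],p[1],.13],vel=.06)
robot.move_straight([.4605,-.0177,.25],vel=.12)
robot.goto([.4607,-.0176,.242],[np.pi,0,-.09-np.pi/2])
robot.sleep(.2);print(robot.sense()["t"])
for n in ("wrist","side","scene"):
    f=robot.grab_frame(n);pickle.dump(f,open(n+"7.pkl","wb"))
    im=f["image"][:,:,::-1]
    cv2.imwrite(f"pics/{n}7.png",cv2.resize(im[180:320,220:380],None,fx=4,fy=4,interpolation=cv2.INTER_CUBIC) if n=="side" else im)
f=pickle.load(open("wrist7.pkl","rb"));h=cv2.cvtColor(f["image"],cv2.COLOR_RGB2HSV)
m=cv2.inRange(h,(0,0,140),(180,60,255));m[300:]=0;m[:,:200]=0;m[:,440:]=0
c,_=cv2.findContours(m,0,1);c=max(c,key=cv2.contourArea);z=.065
P=np.array([ray(f,u,v,z)[:2] for u,v in c[:,0]])
r=cv2.minAreaRect((P*1000).astype(np.float32));print(r);C=np.array(r[0])/1000
for _ in range(4):
    d=np.linalg.norm(P-C,axis=1);Q=P[abs(d-.032)<.0035]
    s=np.linalg.lstsq(np.c_[2*Q,np.ones(len(Q))],(Q**2).sum(1),rcond=None)[0];C=s[:2]
far=P[d>.037]-C;V=np.linalg.svd(far)[2];print("cover",C,"r",np.sqrt(s[2]+C@C),"yaw",np.arctan2(V[0,1],V[0,0]))
fill=np.zeros_like(m);cv2.drawContours(fill,[c],-1,255,-1);fill&=m;fill=cv2.erode(fill,np.ones((3,3)))
W=cloud(f)[fill>0];W=W[abs(W[:,2]-z)<.006]
k=np.linalg.lstsq(np.c_[W[:,:2]-C,np.ones(len(W))],W[:,2],rcond=None)[0];print("plane slopes,z",k)
```

```text
[ 0.22172625  0.67783775 -0.02381662] [ 0.45952618 -0.01770629  0.07854955]
16.275
((460.6108093261719, -18.30367660522461), (64.2208251953125, 94.4274673461914), 84.87815856933594)
cover [ 0.46061724 -0.01825535] r 0.03203476691652946 yaw 3.052372650542143
plane slopes,z [ 0.00085573 -0.00039169  0.06495125]
```

View pics/wrist7.png

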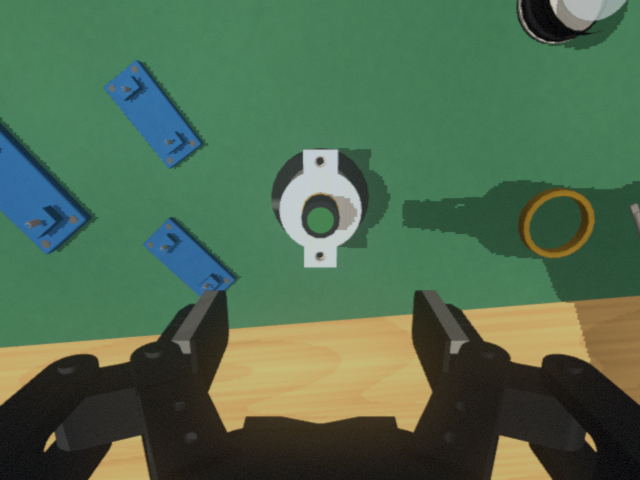

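View pics/side7.png

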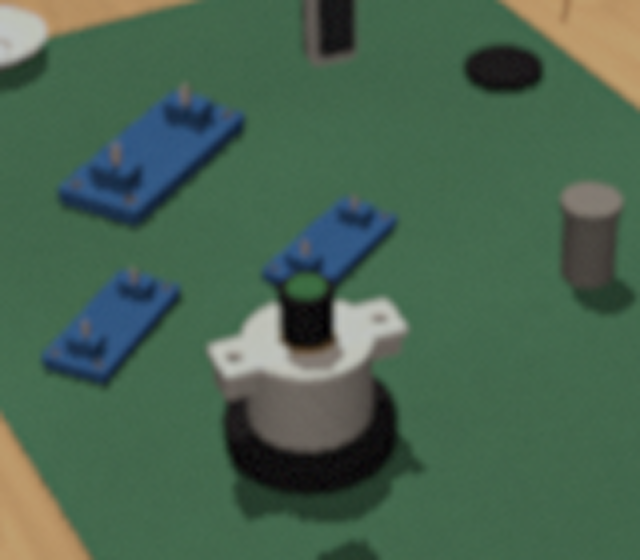

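View pics/scene7.png

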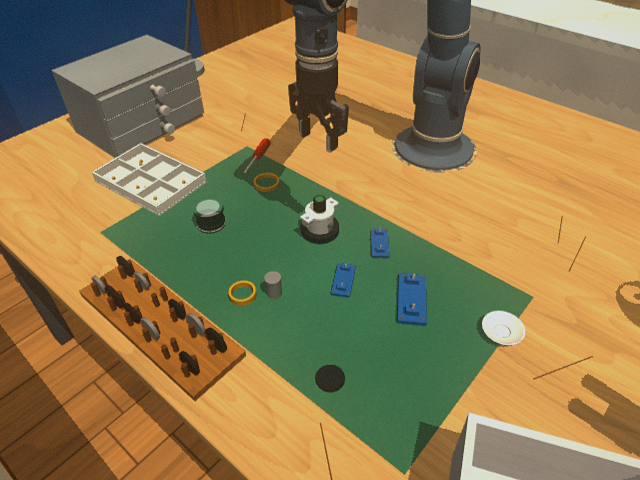

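The cover is seated: the plate top is at 64.95 mm with a slope below 0.001. It is centred within about 0.7 mm, its yaw is -0.089 against -0.09 for the lugs, the gripper is clear, and the bystanders are at the same pixels as before.

```bash
python3 -c "
from plant import robot
robot.close_job()"
```

```text
the job is handed in; nothing more can be done
```

I lifted the cover level off the largest jig, carried it to the housing and lowered it until it touched. I let go only once it was resting on the rim, and handed the job in at about 16.5 s of the 38 s allowed. The interface reports no verdict.

- **Contact:** it came at TCP height 79.2 mm, against 79.3 mm expected. The force change that stopped the move was about 4 N.
- **Final wrist view:**
  - The plate's upper face is at 64.95 mm, against the nominal 65.
  - Its slope is under 0.001 rad.
  - The cover is centred about 0.7 mm from the measured rim centre.
  - The ears are within about 0.01 rad of the lugs' line.
- **Bystanders and gripper:** in the final scene view the lens barrel, rings, canister, cap and dish are where they were at the start, judged by eye. The screwdriver was hidden by the arm in the first scene picture, so I did not compare it, but the arm never went near it. The gripper was about 0.18 m above the housing and touching nothing.

No check failed. The only disagreement was about 1 mm between the two measurements of the cover's centre on the jig (plate outline against dowels). I used the plate outline.

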